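# Feel round the lid gasket

## Task

The green steel lid of a storage can lies upside down on the bench mat. Check its rubber gasket by touch: start with the closed fingertips at the middle of the hinge end (the end with the thick round bar), press lightly, and run them clockwise, as seen from above, along the whole gasket, corners included, back to where you began, then lift clear. Be gentle: do not shove or lift the lid, and leave the other things alone.

Things in the scene. Friction and masses are not known exactly. Their poses are not given: they have to be found in the camera images.
- lid: Loose green steel lid, 0.5 to 0.9 kg, lying upside down at any yaw on a black mat (mat top 3 mm above the bench). Plate 250 mm (its x) by 130 mm (its y), 3 mm thick, with a rim 8 mm high. Origin: centre of its underside, z up; +x is the hinge end. The black gasket on it is a rectangular loop 12 mm wide with centreline x = +-105, y = +-45 mm; its free flat top is 16 mm above the origin.
- hinge_mid (a point): start and finish: middle of the gasket at the hinge end, on its free top, lid frame (105, 0, 16) mm. Fixed to the lid. Fingers shut, tool pointing down, keep the TCP within 12 mm of the gasket's centreline all the way, pressing as you pass.
- corner1 (a point): first gasket corner of the clockwise round, on its free top, lid frame (105, -45, 16) mm; the next corners are (-105, -45), (-105, 45), (105, 45), then back to (105, 0)
- hinge_bar (a point): centre of the hinge bar at the lid's +x end, lid frame (138, 0, 6) mm: round steel, 80 mm long along the lid's y, 12 mm thick. The other end has only a narrow bent catch tab, 24 mm wide, 11 mm high, reaching to x = -146 mm
- gasket (a joint): how far the gasket is pressed down, m: 0 free, 0.005 fully squashed. The whole loop sinks level as one, wherever it is pressed, and springs back: about 0.5 N starts it, then 0.9 N per mm (2 to 3 mm is a light press). It needs at least 0.8 mm; beyond 5 mm it is hard steel.
- spray: bystander: spray can, 54 mm across, 150 mm tall, standing; origin at the centre of its underside
- jar: bystander: amber glass jar, 60 mm across, 75 mm tall, standing; origin at the centre of its underside
- cup: bystander: open steel cup, 72 mm across, 70 mm tall, standing; origin at the centre of its underside
- wrench: bystander: steel wrench, 160 mm long, lying flat along its own x; origin under its middle

How it is judged:
By the outcome, as a careful person would: the job done as asked, in the order asked, and still so for the second after the job is handed in, with the robot touching nothing.
It also fails if it takes over 58 s, if anything falls off the work surface, if the arm or the gripper's body presses on something with over 40 N, if the wrist force passes 120 N, or if a joint passes its speed limit or range.

## Robot

A 6-joint arm with a two-finger parallel gripper is mounted at the origin on the work surface. World frame = base frame: x ahead of the robot, y to its left, z up, the work surface at z = 0. Lengths are in mm, angles in degrees, forces in N, time in s.
With the tool pointing down it reaches from about 425 to 925 mm from the base axis. Payload 12.5 kg.
Tool frame: the origin (TCP) lies between the finger pads, 19 mm behind the fingertips; this is the grasp point; z points along the fingers, y is the line along which they close (so a half turn about z gives the same grasp; the last joint's range is limited). The gripper opens to 85 mm and grips with 20 to 120 N. Pads are 22 mm wide; open, the fingers measure 114 mm over their backs; the gripper's body (76 mm by 85 mm) begins 54 mm behind the grasp point. The pads swing forward as they close: fully open they stand 13 mm farther back than shut.
Start: joints at [69.981, 28.126, 89.318, -0, 62.55, -6.05], TCP at [150.851, 606.537, 250.027] pointing down, gripper open.
Joint ranges: [-177.58, 177.58], [-47.91, 125.51], [2.72, 160], [-65.01, 245.01], [3.68, 167.84], [-153.87, 153.87]. Speed limits (degrees/s): [127.2, 127.2, 159.86, 180, 180, 180].

## Interface

Orientations are given as a 3x3 rotation matrix whose columns are the frame's x, y, z axes.
In Python, from bench import bot gives the robot as it stands.
- The arm moves only by the shell command python3 -m pendant 'ROWS' [FORCE]. ROWS is JSON, a list of rows, each a list of 3 entries, a list of its own where there are three numbers: the turn, a rotation vector about the tool's x, y, z in degrees, then the shift along the tool's x, y, z in m, then the opening, from 0 (shut) to 1 (fully open). In form: [[[rx, ry, rz], [dx, dy, dz], grip], ...]. A call has 1 to 8 rows; each row is the pose to reach, as a shift and turn from the pose commanded when the call began, along the tool's axes at that moment; what a row does not reach only later rows make up. A row lasts 1/8 s, in which the tool goes at most 62.5 mm and 10.7 degrees, less where a joint would pass 70% of its speed; a pose out of reach is approached as far as the arm can. A call with a gripper value outside its range is refused whole. The fingers move at their own pace and stop on an object; FORCE is the grip in N (left out, the last holds). Time passes only in rows, so rows that repeat a pose let the fingers close. It gives the time, the measured TCP pose, the force, the opening and the grip force at its end, in the units of the state.
- bot.observe(): the state, without advancing time (a new reading comes with each control period).
- bot.capture(name): name is "scene" or "side" or "wrist"; returns (picture, depth): 480x640x3 uint8, red, green, blue; 480x640 float32, mm along the optical axis (not along the pixel's ray), 0 where there is no reading.
- bot.calibration(name): a dict with "vertical_fov" (degrees; the focal length in pixels is half the picture's height over the tangent of half this angle, whatever the lens; pixels are square), "cx", "cy" (the principal point, pixels), "R" (3x3) and "t" (3): a world point X has camera coordinates R X + t. Camera axes: x right, y down, z forward; pixel columns grow to the right and rows downward; lengths in mm; the calibration is good to about 2 mm. The wrist camera is an equidistant fisheye: a pixel r from the principal point sees the ray r / f radians off the axis. A picture is of the moment at which its call begins: read the wrist's pose just before it. calibration takes no time and is no camera call; for the wrist camera it gives the pose at the moment of the call.
- bot.close_job(): hands the job in; it is judged then, once.
Trained networks look in the newest picture that a camera, given by its name, has taken for a name from the list of things; names that differ only in an ending like _2 or _b are one class to them, and where a whole thing is asked for, a point or a joint stands for the part that bears it (a point fixed in the world has none). Each returns a list of dicts, best first, with "confidence" (0 to 1); they miss things now and then, are a little off and sometimes report something else, mostly with a low value. They report only what shows in the picture. A call takes as long as a camera call.
- bot.silhouettes(camera, label): "region" (480x640 bool, what is visible of it) and "xy" ([column, row] as shares, 0 to 1, of the picture: columns of its width, rows of its height, amid what is visible of it).
- bot.mark_of(camera, label): "xy" ([column, row] as shares, 0 to 1, of the picture: columns of its width, rows of its height: a listed point, or the origin of a listed thing).
The state is a dict: "time": time; "joints": joint angles; "dq": joint speeds; "tau": joint torques, N m; "position": TCP position; "orientation": TCP orientation; "force": force on the tool from outside, world axes, zero at the start; "wrist_torque": the same for the moment, N m; "gripper_width": opening from 0.0 (shut) to 1.0 (fully open); "grasp_force": force on a finger pad.
Only numpy, scipy, OpenCV 4.12 (cv2) and the standard library are available. Lean on these libraries where they do the work, as an engineer would, in place of code of your own. Each camera call takes 0.05 s, during which the arm holds its last target. There are 200 camera calls.

## Working session

There is one attempt and no reset: what is moved stays moved. The work goes in short steps, Python scripts to look and compute and a shell command to move; the robot and the scene stay as the last step left them, time stands still between calls to the robot, and variables do not carry over. Pictures are saved under pics/ and viewed, at most 10 in all, crops included, and the job is handed in when it is done.

```bash
mkdir -p pics; cat > h.py <<'E'
import numpy as np, cv2
from bench import bot
def cam(n):
    c=bot.calibration(n); f=240/np.tan(np.radians(c["vertical_fov"]/2)); return c,f
def cloud(n,depth):
    c,f=cam(n); v,u=np.mgrid[0:480,0:640].astype(float)
    x=(u-c["cx"])/f; y=(v-c["cy"])/f
    if n=="wrist":
        r=np.hypot(x,y)+1e-9; k=np.tan(np.minimum(r,1.5))/r; x,y=x*k,y*k
    P=np.stack([x*depth,y*depth,depth],-1)
    return (P-np.array(c["t"]))@np.array(c["R"])
E
python3 - <<'E'
from h import *
s=bot.observe();print(s["time"],s["position"],s["orientation"],s["force"])
for n in ["scene","side"]:
    im,d=bot.capture(n); cv2.imwrite(f"pics/{n}0.png",im[...,::-1])
    W=cloud(n,d)
    for l in ["lid","hinge_bar","hinge_mid","corner1","gasket","spray","jar","cup","wrench"]:
        o=bot.silhouettes(n,l) if l not in("hinge_mid","corner1","hinge_bar") else bot.mark_of(n,l)
        for q in o[:2]:
            u,v=int(q["xy"][0]*640),int(q["xy"][1]*480)
            e=""
            if "region" in q:
                p=W[q["region"]&(d>0)]; e=(len(p),np.median(p,0).round(),np.percentile(p,2,axis=0).round(),np.percentile(p,98,axis=0).round())
            print(n,l,round(q["confidence"],2),u,v,W[v,u].round(1),e)
E
```

```text
0.0 [150.79834789 606.31971312 249.43387737] [[-9.70424039e-01  2.41406412e-01 -3.58681247e-04]
 [ 2.41406658e-01  9.70423500e-01 -1.02753943e-03]
 [ 1.00018103e-04 -1.08373701e-03 -9.99999408e-01]] [-0.17559468 -0.72497024  0.56942084]
scene lid 0.65 342 252 [561.5  29.4   8.4] (4494, array([566.,  35.,   9.]), array([487., -94.,   5.]), array([641., 157.,  22.]))
scene hinge_bar 0.6 280 243 [ 575.9 -116.7    5.2] 
scene hinge_bar 0.32 486 338 [712.1 362.1  12.3] 
scene hinge_mid 0.94 298 243 [579.1 -68.8  19.5] 
scene hinge_mid 0.49 224 213 [ 522.9 -297.9   14.3] 
scene corner1 0.65 297 236 [538.8 -91.6   6.6] 
scene gasket 0.93 345 260 [597.7  50.7  18.1] (1433, array([575.,  39.,  19.]), array([491., -74.,   7.]), array([634., 147.,  22.]))
scene spray 0.84 482 250 [574.4 320.5  99.3] (2153, array([569., 322.,  95.]), array([517., 294.,   4.]), array([577., 346., 155.]))
scene jar 0.74 221 200 [ 524.3 -299.2   51.9] (855, array([ 516., -300.,   50.]), array([ 381., -371.,    4.]), array([ 530., -282.,   81.]))
scene cup 0.96 160 237 [ 716.3 -328.    61.3] (1210, array([ 700., -34
[... 609 characters left out ...]
[561.8 -58.1   7.6] 
side gasket 0.93 301 271 [537.7  26.1   7.6] (1511, array([548.,  30.,  18.]), array([485., -79.,   6.]), array([627., 145.,  21.]))
side spray 0.86 218 200 [537.4 296.3  90.2] (1481, array([533., 300.,  89.]), array([519., 291.,   7.]), array([564., 333., 154.]))
side jar 0.8 434 343 [ 477.  -325.3   57.1] (2061, array([ 480., -321.,   54.]), array([ 468., -342.,    4.]), array([ 520., -288.,   80.]))
side cup 0.84 511 295 [ 658.8 -361.4   64.1] (1942, array([ 670., -354.,   52.]), array([ 655., -383.,    3.]), array([ 725., -318.,   74.]))
side wrench 0.62 257 201 [702.8 366.    9.9] (292, array([703., 366.,   9.]), array([623., 344.,   3.]), array([776., 388.,  12.]))
```

View pics/scene0.png

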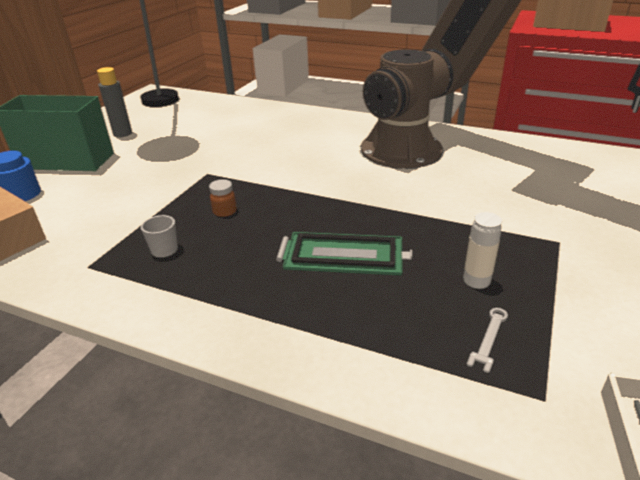

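```bash
python3 -m pendant '[[[0,0,0],[-0.048,-0.041,0],0],[[0,0,0],[-0.096,-0.082,0],0],[[0,0,0],[-0.144,-0.123,0],0],[[0,0,0],[-0.192,-0.164,0],0],[[0,0,0],[-0.24,-0.205,0],0],[[0,0,0],[-0.288,-0.246,0],0],[[0,0,0],[-0.336,-0.287,0],0],[[0,0,0],[-0.384,-0.328,0],0]]' 20
```

```text
time: 2.0
position: [442.4, 197.8, 250.3]
orientation: [[-0.97, 0.241, 0.001], [0.241, 0.97, 0.0], [-0.001, 0.001, -1.0]]
force: [1.2, 1.8, -1.2]
gripper_width: 0.007
grasp_force: 0.0
```

The picture shows the lid at about (343,252), with the round hinge bar at its left end (283,250) and the narrow catch tab at its right (407,254). The hinge end therefore faces −y. Other things are well clear.

```bash
python3 -m pendant '[[[0,0,0],[-0.046,-0.041,0],0],[[0,0,0],[-0.092,-0.082,0],0],[[0,0,0],[-0.138,-0.122,0],0],[[0,0,0],[-0.152,-0.135,0],0],[[0,0,0],[-0.152,-0.135,0],0],[[0,0,0],[-0.152,-0.135,0],0]]'
cat > fit.py <<'E'
from h import *
from scipy.optimize import least_squares
import sys
L=np.array([[105,0,16],[105,-45,16],[-105,-45,16],[-105,45,16],[105,45,16]])
def fit(n,tag):
    im,d=bot.capture(n); cv2.imwrite(f"pics/{n}{tag}.png",im[...,::-1]); W=cloud(n,d)
    reg=bot.silhouettes(n,"lid")[0]["region"]
    hsv=cv2.cvtColor(im,cv2.COLOR_RGB2HSV)
    # gasket top by colour, height
    m=(cv2.dilate(reg.astype(np.uint8),np.ones((9,9)))>0)&(d>0)
    P=W[m]; hs=hsv[m]
    dark=hs[:,2]<60
    g=(P[:,2]>15)&(P[:,2]<25)&dark
    gr=(hs[:,0]>50)&(hs[:,0]<90)&(hs[:,1]>90)
    G=P[g]; print(n,"gasket pts",len(G),"z",np.percentile(G[:,2],[10,50,90]).round(1),"green",gr.sum(),np.percentile(P[gr][:,2],[10,50,90]).round(1))
    hm=bot.mark_of(n,"hinge_mid"); 
    for q in hm[:1]:
        u,v=int(q["xy"][0]*640),int(q["xy"][1]*480); print("hm",q["confidence"],u,v,W[v,u].round(1))
    c=[(G[:,0].min()+G[:,0].max())/2,(G[:,1].min()+G[:,1].max())/2]
    def res(p):
        R=np.array([[np.cos(p[2]),-np.sin(p[2])],[np.sin(p[2]),np.cos(p[2])]])
        q=np.abs((G[:,:2]-p[:2])@R)-[105,45]
        out=np.hypot(*np.maximum(q,0).T); ins=np.minimum(q.max(1),0)
        return out+ins
    r=least_squares(res,[*c,np.radians(-80)],loss="soft_l1",f_scale=4)
    print("pose",r.x[:2].round(1),np.degrees(r.x[2]).round(2),"rms",np.sqrt(np.median(res(r.x)**2)).round(2))
    return r.x
if __name__=="__main__":
    s=bot.observe(); print(s["time"],s["position"],s["force"])
    for n in ["wrist","scene","side"]: fit(n,"1")
E
python3 fit.py
```

```text
time: 2.75
position: [555.6, 33.0, 250.0]
orientation: [[-0.971, 0.241, -0.0], [0.241, 0.971, 0.0], [0.0, 0.0, -1.0]]
force: [-0.1, -0.3, 0.0]
gripper_width: -0.0
grasp_force: 0.0
2.75 [555.60019905  33.02665814 250.02256911] [-0.13440611 -0.34307458  0.02947815]
wrist gasket pts 6728 z [17.7 18.8 19.8] green 18404 [5.  6.  8.3]
hm 0.66 230 256 [589.7 -66.5  17.6]
pose [561.   34.9] -73.53 rms 3.01
scene gasket pts 1045 z [16.5 19.5 21.3] green 122 [5.5 7.4 9.7]
hm 0.87 300 247 [587.4 -60.1  16.4]
pose [562.6  36. ] -72.98 rms 2.59
side gasket pts 1105 z [16.3 18.9 20.4] green 363 [5.2 6.5 8.8]
hm 0.92 351 268 [600.4 -56.7  19.3]
pose [555.9  32.2] -73.69 rms 3.01
```

```bash
python3 - <<'E'
from h import *
im=cv2.imread("pics/wrist1.png"); c,f=cam("wrist")
x,y,a=561,34.9,np.radians(-73.5)
L=np.array([[105,0,16],[105,-45,16],[-105,-45,16],[-105,45,16],[105,45,16]],float)
R=np.array([[np.cos(a),-np.sin(a)],[np.sin(a),np.cos(a)]])
P=np.c_[L[:,:2]@R.T+[x,y],L[:,2]+3]; print(P.round(1))
C=P@np.array(c["R"]).T+c["t"]; r=np.hypot(C[:,0],C[:,1]); th=np.arctan2(r,C[:,2])
uv=np.c_[c["cx"]+f*th*C[:,0]/r,c["cy"]+f*th*C[:,1]/r]
for i,p in enumerate(uv): cv2.circle(im,tuple(int(v) for v in p),3,(0,0,255) if i else (0,255,255),-1)
cv2.imwrite("pics/ov.png",im)
T=np.array(bot.observe()["orientation"])
E
```

```text
[[590.8 -65.8  19. ]
 [547.7 -78.6  19. ]
 [488.  122.8  19. ]
 [574.3 148.4  19. ]
 [634.  -53.   19. ]]
```

View pics/ov.png

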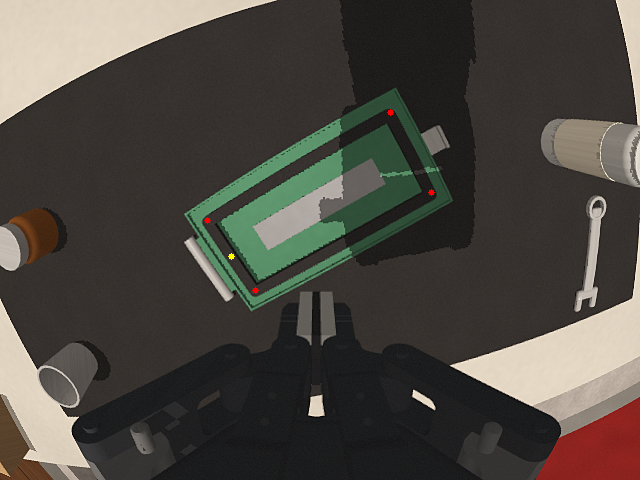

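The overlay matches: the red dots sit on the gasket corners, and the start point is at (231,256) beside the hinge bar (209,268). Next I align the tool with the lid so that tool x is lid −y and tool y is lid −x, and hover above the start.

```bash
python3 -m pendant '[[[0,0,-8],[-0.014,-0.022,0.049],0],[[0,0,-16],[-0.029,-0.044,0.098],0],[[0,0,-24],[-0.043,-0.066,0.147],0],[[0,0,-30.5],[-0.058,-0.0875,0.190],0],[[0,0,-30.5],[-0.058,-0.0875,0.195],0],[[0,0,-30.5],[-0.058,-0.0875,0.195],0],[[0,0,-30.5],[-0.058,-0.0875,0.195],0]]'; python3 -c "
from h import *
s=bot.observe();print(s['time'],s['position'],s['joints'],s['force'],s['orientation'])"
```

```text
time: 4.08
position: [591.9, -66.3, 56.6]
orientation: [[-0.959, -0.284, 0.002], [-0.284, 0.959, -0.0], [-0.002, -0.001, -1.0]]
force: [-0.0, 0.4, -1.0]
gripper_width: -0.003
grasp_force: 0.0
4.075 [591.94775321 -66.2690909   56.61148512] [-1.27426700e+01  3.99772792e+01  1.02774996e+02  1.22710385e-02
  3.71212731e+01 -1.19277135e+02] [-0.01476356  0.3923674  -1.00840205] [[-9.58695097e-01 -2.84427415e-01  2.18115489e-03]
 [-2.84428827e-01  9.58697091e-01 -3.60735358e-04]
 [-1.98846382e-03 -9.66218545e-04 -9.99997556e-01]]
```

```bash
python3 -m pendant '[[[0,0,0],[0,0,0.007],0],[[0,0,0],[0,0,0.014],0],[[0,0,0],[0,0,0.014],0],[[0,0,0],[0,0,0.014],0]]'; for i in 1; do python3 -m pendant '[[[0,0,0],[0,0,0.0],0]]';python3 -m pendant '[[[0,0,0],[0,0,0.0],0]]'; python3 -m pendant '[[[0,0,0],[0,0,0.001],0],[[0,0,0],[0,0,0.002],0]]';python3 -m pendant '[[[0,0,0],[0,0,0.00],0]]'; python3 -m pendant '[[[0,0,0],[0,0,0.0],0]]';python3 -m pendant '[[[0,0,0],[0,0,0.001],0],[[0,0,0],[0,0,0.001],0]]';python3 -m pendant '[[[0,0,0],[0,0,0.00],0]]'; python3 -m pendant '[[[0,0,0],[0,0,0.0],0]]'; done | grep -E "time|force: \[|posit"
```

```text
time: 4.58
position: [591.5, -66.9, 40.9]
orientation: [[-0.959, -0.284, -0.0], [-0.284, 0.959, 0.0], [0.0, 0.0, -1.0]]
force: [0.2, 0.1, 0.4]
gripper_width: 0.001
grasp_force: 0.0
time: 4.7
position: [591.5, -67.0, 41.1]
force: [-0.4, 0.5, 0.4]
time: 4.82
position: [591.5, -67.0, 41.1]
force: [-0.7, 0.1, -0.6]
time: 5.08
position: [591.5, -67.0, 38.9]
force: [-0.1, 0.4, 0.1]
time: 5.2
position: [591.4, -67.0, 38.9]
force: [0.0, -0.7, -0.1]
time: 5.32
position: [591.5, -67.0, 39.0]
force: [0.9, 0.1, 0.5]
time: 5.58
position: [591.4, -67.0, 37.9]
force: [-0.2, 0.1, 0.2]
time: 5.7
position: [591.5, -67.0, 38.0]
force: [0.0, 0.4, -0.3]
time: 5.82
position: [591.5, -67.0, 38.0]
force: [0.6, -0.3, -0.3]
```

```bash
(python3 -m pendant '[[[0,0,0],[0,0,0.001],0],[[0,0,0],[0,0,0.001],0]]';python3 -m pendant '[[[0,0,0],[0,0,0.00],0]]'; python3 -m pendant '[[[0,0,0],[0,0,0.0],0]]';python3 -m pendant '[[[0,0,0],[0,0,0.001],0],[[0,0,0],[0,0,0.001],0]]';python3 -m pendant '[[[0,0,0],[0,0,0.00],0]]'; python3 -m pendant '[[[0,0,0],[0,0,0.0],0]]') | grep -E "time|force: \[|posit"
```

```text
time: 6.08
position: [591.5, -67.0, 37.0]
force: [-0.6, -0.4, 0.7]
time: 6.2
position: [591.5, -67.0, 37.0]
force: [-0.3, 0.9, 0.9]
time: 6.32
position: [591.5, -67.0, 37.0]
force: [0.7, 0.3, 2.0]
time: 6.58
position: [591.6, -66.9, 36.0]
force: [-0.3, -0.2, 1.8]
time: 6.7
position: [591.5, -67.0, 36.0]
force: [-0.5, -0.6, 2.5]
time: 6.82
position: [591.6, -67.0, 36.0]
force: [0.3, -0.3, 2.2]
```

```bash
python3 -m pendant '[[[0,0,0],[0.005,0.0013,0.0003],0],[[0,0,0],[0.012,0.0013,0.0003],0],[[0,0,0],[0.019,0.0013,0.0003],0],[[0,0,0],[0.026,0.0013,0.0003],0]]'; python3 -m pendant '[[[0,0,0],[0.007,0,0],0],[[0,0,0],[0.014,0,0],0],[[0,0,0],[0.019,0,0],0],[[0,0,0],[0.019,0,0],0]]'
```

```text
time: 7.32
position: [565.7, -73.3, 35.7]
orientation: [[-0.959, -0.284, 0.0], [-0.284, 0.959, 0.0], [-0.0, 0.0, -1.0]]
force: [2.2, 0.7, 3.0]
gripper_width: 0.002
grasp_force: 1.2
time: 7.82
position: [547.3, -78.7, 35.6]
orientation: [[-0.959, -0.284, -0.001], [-0.284, 0.959, 0.0], [0.001, 0.001, -1.0]]
force: [-1.6, -0.9, 2.9]
gripper_width: -0.007
grasp_force: 1.2
```

```bash
for k in 1; do python3 -m pendant '[[[0,0,0],[0,0.006,0],0],[[0,0,0],[0,0.014,0],0],[[0,0,0],[0,0.022,0],0],[[0,0,0],[0,0.03,0],0],[[0,0,0],[0,0.038,0],0],[[0,0,0],[0,0.046,0],0],[[0,0,0],[0,0.054,0],0],[[0,0,0],[0,0.06,0],0]]'; done; python3 fit.py
```

```text
time: 8.82
position: [530.8, -20.5, 35.7]
orientation: [[-0.959, -0.285, 0.0], [-0.285, 0.959, 0.0], [-0.0, 0.0, -1.0]]
force: [0.4, -1.7, 2.0]
gripper_width: -0.0
grasp_force: 1.2
8.825 [530.75665907 -20.48528862  35.68663349] [ 0.3805215  -1.66394555  2.03696608]
wrist gasket pts 1 z [15.8 15.8 15.8] green 62 [ 5.   5.9 10.3]
pose [597.6 143.4] -88.18 rms 0.0
scene gasket pts 861 z [15.8 17.8 19.5] green 88 [ 6.   7.4 10.3]
hm 0.73 299 245 [581.8 -65.2  16.8]
pose [562.   35.6] -73.16 rms 2.92
side gasket pts 740 z [15.8 17.1 18.4] green 268 [5.4 6.8 9.5]
hm 0.67 352 273 [587.2 -70.6  19.6]
pose [556.6  32.5] -73.53 rms 3.17
```

The lid has not moved, and the gasket is down about 2 mm. I carry on along the round.

```bash
python3 -m pendant '[[[0,0,0],[0,0.006,0],0],[[0,0,0],[0,0.015,0],0],[[0,0,0],[0,0.024,0],0],[[0,0,0],[0,0.033,0],0],[[0,0,0],[0,0.042,0],0],[[0,0,0],[0,0.051,0],0],[[0,0,0],[0,0.06,0],0],[[0,0,0],[0,0.069,0],0]]'; python3 -m pendant '[[[0,0,0],[0,0.009,0],0],[[0,0,0],[0,0.018,0],0],[[0,0,0],[0,0.027,0],0],[[0,0,0],[0,0.036,0],0],[[0,0,0],[0,0.045,0],0],[[0,0,0],[0,0.054,0],0],[[0,0,0],[0,0.063,0],0],[[0,0,0],[0,0.072,0],0]]';python3 -m pendant '[[[0,0,0],[0,0.006,0],0],[[0,0,0],[0,0.009,0],0],[[0,0,0],[0,0.009,0],0]]'
```

```text
time: 10.28
position: [511.1, 45.7, 35.7]
orientation: [[-0.959, -0.285, -0.0], [-0.285, 0.959, 0.0], [-0.0, 0.0, -1.0]]
force: [0.5, -1.2, 3.4]
gripper_width: -0.002
grasp_force: 1.2
time: 11.28
position: [490.6, 114.7, 35.7]
orientation: [[-0.959, -0.284, -0.0], [-0.284, 0.959, 0.0], [-0.0, 0.0, -1.0]]
force: [0.9, -1.2, 2.7]
gripper_width: -0.001
grasp_force: 1.2
time: 11.65
position: [488.1, 123.0, 35.7]
orientation: [[-0.959, -0.285, -0.0], [-0.285, 0.959, 0.0], [0.0, 0.0, -1.0]]
force: [-0.7, 2.5, 2.8]
gripper_width: -0.002
grasp_force: 1.2
```

Corner 2 is reached. Next is the catch end, tool x −90 mm.

```bash
python3 -m pendant '[[[0,0,0],[-0.006,0,0],0],[[0,0,0],[-0.014,0,0],0],[[0,0,0],[-0.022,0,0],0],[[0,0,0],[-0.03,0,0],0],[[0,0,0],[-0.038,0,0],0],[[0,0,0],[-0.046,0,0],0],[[0,0,0],[-0.054,0,0],0],[[0,0,0],[-0.062,0,0],0]]'; python3 -m pendant '[[[0,0,0],[-0.008,0,0],0],[[0,0,0],[-0.016,0,0],0],[[0,0,0],[-0.024,0,0],0],[[0,0,0],[-0.028,0,0],0],[[0,0,0],[-0.028,0,0],0],[[0,0,0],[-0.028,0,0],0]]'; python3 fit.py | tail -6
```

```text
time: 12.65
position: [548.2, 140.6, 35.7]
orientation: [[-0.959, -0.285, 0.0], [-0.285, 0.959, 0.0], [-0.0, 0.0, -1.0]]
force: [-2.0, -0.1, 1.8]
gripper_width: 0.001
grasp_force: 1.2
time: 13.4
position: [574.9, 148.5, 35.9]
orientation: [[-0.959, -0.284, 0.001], [-0.284, 0.959, 0.0], [-0.001, -0.0, -1.0]]
force: [1.4, 0.4, 1.8]
gripper_width: -0.001
grasp_force: 1.1
pose [558.2  34.9] -75.53 rms 3.03
scene gasket pts 667 z [15.9 17.9 19.6] green 120 [5.8 7.4 9.4]
hm 0.85 298 246 [588.2 -64.5  18.6]
pose [562.2  36.7] -73.14 rms 2.6
side gasket pts 904 z [15.8 17.2 18.5] green 446 [5.4 6.7 8.7]
pose [556.3  32.6] -73.5 rms 3.02
```

Corner 3 is reached at its planned position, and the lid is still in place. Next is the long side back, tool y −210 mm.

```bash
python3 -m pendant '[[[0,0,0],[0,-0.006,0],0],[[0,0,0],[0,-0.015,0],0],[[0,0,0],[0,-0.024,0],0],[[0,0,0],[0,-0.033,0],0],[[0,0,0],[0,-0.042,0],0],[[0,0,0],[0,-0.051,0],0],[[0,0,0],[0,-0.06,0],0],[[0,0,0],[0,-0.069,0],0]]'; python3 -m pendant '[[[0,0,0],[0,-0.009,0],0],[[0,0,0],[0,-0.018,0],0],[[0,0,0],[0,-0.027,0],0],[[0,0,0],[0,-0.036,0],0],[[0,0,0],[0,-0.045,0],0],[[0,0,0],[0,-0.054,0],0],[[0,0,0],[0,-0.063,0],0],[[0,0,0],[0,-0.072,0],0]]';python3 -m pendant '[[[0,0,0],[0,-0.009,0],0],[[0,0,0],[0,-0.018,0],0],[[0,0,0],[0,-0.027,0],0],[[0,0,0],[0,-0.036,0],0],[[0,0,0],[0,-0.045,0],0],[[0,0,0],[0,-0.054,0],0],[[0,0,0],[0,-0.063,0],0],[[0,0,0],[0,-0.069,0],0]]'; python3 -m pendant '[[[0,0,0],[0,0,0],0],[[0,0,0],[0,0,0],0]]'; python3 fit.py | tail -6
```

```text
time: 14.85
position: [594.3, 81.7, 35.7]
orientation: [[-0.959, -0.285, 0.0], [-0.285, 0.959, 0.0], [-0.0, 0.0, -1.0]]
force: [-1.1, 2.1, 2.2]
gripper_width: 0.0
grasp_force: 1.2
time: 15.85
position: [614.8, 12.7, 35.7]
orientation: [[-0.959, -0.285, -0.0], [-0.285, 0.959, 0.0], [-0.0, 0.0, -1.0]]
force: [-0.9, 1.9, 1.9]
gripper_width: -0.002
grasp_force: 1.2
time: 16.85
position: [634.4, -53.6, 35.7]
orientation: [[-0.959, -0.284, 0.0], [-0.284, 0.959, 0.0], [-0.0, 0.0, -1.0]]
force: [-1.6, 1.3, 2.6]
gripper_width: -0.0
grasp_force: 1.2
time: 17.1
position: [634.4, -53.1, 35.8]
orientation: [[-0.959, -0.285, 0.001], [-0.285, 0.959, -0.0], [-0.0, -0.0, -1.0]]
force: [0.1, -1.2, 2.2]
gripper_width: 0.003
grasp_force: 1.2
scene gasket pts 815 z [15.8 17.8 19.5] green 62 [ 5.5  7.4 10.1]
hm 0.95 297 243 [641.5 -37.9  69.3]
pose [561.8  34.7] -73.55 rms 3.23
side gasket pts 945 z [15.8 17.3 18.5] green 215 [ 5.2  6.8 10.7]
hm 0.8 348 271 [604.6 -45.    5. ]
pose [556.6  33. ] -73.71 rms 3.23
```

Corner 4 is reached. Next: back to hinge_mid, tool x +45 mm, plus a couple of mm past, then straight up.

```bash
python3 -m pendant '[[[0,0,0],[0.006,0,0],0],[[0,0,0],[0.013,0,0],0],[[0,0,0],[0.02,0,0],0],[[0,0,0],[0.027,0,0],0],[[0,0,0],[0.034,0,0],0],[[0,0,0],[0.041,0,0],0],[[0,0,0],[0.047,0,0],0],[[0,0,0],[0.047,0,0],0]]'; python3 -m pendant '[[[0,0,0],[0,0,0],0],[[0,0,0],[0,0,0],0]]'; python3 -m pendant '[[[0,0,0],[0,0,-0.003],0],[[0,0,0],[0,0,-0.012],0],[[0,0,0],[0,0,-0.04],0],[[0,0,0],[0,0,-0.09],0],[[0,0,0],[0,0,-0.14],0],[[0,0,0],[0,0,-0.18],0],[[0,0,0],[0,0,-0.18],0],[[0,0,0],[0,0,-0.18],0]]'; python3 fit.py
```

```text
time: 18.55
position: [588.4, -66.4, 35.6]
orientation: [[-0.959, -0.284, -0.001], [-0.284, 0.959, 0.0], [0.001, 0.001, -1.0]]
force: [-1.0, -1.0, 2.4]
gripper_width: -0.002
grasp_force: 1.2
time: 18.8
position: [589.0, -66.2, 35.5]
orientation: [[-0.959, -0.285, -0.001], [-0.285, 0.959, 0.0], [0.001, 0.0, -1.0]]
force: [-2.2, -1.5, 2.8]
gripper_width: -0.002
grasp_force: 1.3
time: 19.8
position: [588.9, -66.2, 215.4]
orientation: [[-0.959, -0.285, -0.0], [-0.285, 0.959, 0.0], [0.0, 0.0, -1.0]]
force: [0.4, -0.3, -0.7]
gripper_width: -0.002
grasp_force: 0.0
19.8 [588.85383463 -66.20611401 215.3663235 ] [ 0.40129729 -0.27581454 -0.72672656]
wrist gasket pts 7374 z [17.1 18.2 19.1] green 19950 [4.3 5.3 7.4]
hm 0.92 314 212 [590.4 -67.4  19.4]
pose [560.8  33.9] -73.59 rms 3.11
scene gasket pts 1105 z [16.4 19.6 21.3] green 72 [ 5.8  7.1 10.3]
hm 0.88 301 244 [572.7 -64.8  13.5]
pose [562.3  35.8] -73.35 rms 2.89
side gasket pts 1145 z [16.4 19.  20.5] green 268 [5.3 6.7 9.2]
hm 0.91 348 270 [606.2 -43.6   6.1]
pose [556.1  32.2] -73.47 rms 3.13
```

The lid hasn't moved, the gasket has sprung back and the arm is clear, so I'm handing in.

```bash
python3 -c "
from bench import bot
print(bot.close_job())"
```

```text
the job is handed in; nothing more can be done
None
```

I ran the closed fingertips clockwise around the whole gasket from the middle of the hinge end and back, pressing about 2 mm (2–3 N), then lifted clear; the cameras show the lid unmoved within about 1 mm, and the job was handed in at about 20 s.

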